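# Find the heavy side of the colour disc

### The arm

A 6-joint arm with a two-finger parallel gripper is mounted at the origin on the work surface. World frame = base frame: x ahead of the robot, y to its left, z up, the work surface at z = 0. Lengths are in m, angles in rad, forces in N, time in s.
With the tool pointing down it reaches from about 0.375 to 0.9 m from the base axis. Payload 3.1 kg.
Tool frame: the origin (TCP) lies midway between the tips of the shut fingers; the grasp point (between the pads) lies 19 mm behind it; z points along the fingers, y is the line along which they close (so a half turn about z gives the same grasp; the last joint's range is limited). The gripper opens to 85 mm and grips with 20 to 120 N. Pads are 22 mm wide; open, the fingers measure 114 mm over their backs; the gripper's body (76 mm by 85 mm) begins 54 mm behind the grasp point. The pads swing forward as they close: fully open they stand 13 mm farther back than shut.
Start: joints at [0.944, 0.527, 1.433, -0, 1.181, -0.178], TCP at [0.271, 0.563, 0.231] pointing down, gripper open.
Joint ranges: [-3.08, 3.08], [-0.75, 2.2], [0.22, 2.44], [-1.43, 4.57], [0, 2.65], [-2.85, 2.85]. Speed limits (rad/s): [2.79, 2.79, 3.14, 3.14, 3.14, 3.14].

### API

Orientations are given as a unit quaternion [x, y, z, w].
In Python, from station import manip gives the robot as it stands. The module is installed in compiled form; this text tells all that it offers.
- The arm moves only by the tool apply_moves, never from a script. Its arguments are lists of equal length, an entry for each row: "claw": the gripper's target within -1 to 1 (fully open at 1, half-way at 0, shut at -1); "travel": the shift along the tool's x, y, z scaled (see below), a list of three; "turn": the turn, a rotation vector about the tool's x, y, z scaled (see below), a list of three. In form: {"claw": [claw, ...], "travel": [[dx, dy, dz], ...], "turn": [[rx, ry, rz], ...]}. A call has 1 to 5 rows; each row is the pose to reach, as a shift and turn from the pose commanded when the call began, along the tool's axes at that moment, turning the shorter way round; what a row does not reach only later rows make up. The controller multiplies each number of a shift by 800 mm and each number of a turn by 180 degrees. A row lasts 1/12 s, in which the tool goes at most 41.7 mm and 7.16 degrees, less where a joint would pass 70% of its speed; a pose out of reach is approached as far as the arm can. A call with a number of a shift or a turn outside -1 to 1 is refused whole. A call with a gripper value outside its range is refused whole. The fingers move at their own pace and stop on an object; "newtons" is the grip in N (left out, the last holds). Time passes only in rows, so rows that repeat a pose let the fingers close. It gives the time, the measured TCP pose, the force, the opening and the grip force at its end, in the units of the state.
- manip.sense(): the state, without advancing time (a new reading comes with each control period).
- manip.snapshot(name): name is "side" or "top"; returns a dict with "pixels" (420x560x3 uint8, red, green, blue), "depth" (420x560 float32, m along the optical axis (not along the pixel's ray), 0 where there is no reading), "intrinsics" (3x3 intrinsics, pixels), "k1" (the pictures are not rectified: a ray, as slopes to the right and down, at radius r is drawn at 1 + k1 r^2 times it, then the intrinsics apply), "R" (3x3) and "t" (3): a world point X has camera coordinates R X + t. Camera axes: x right, y down, z forward; pixel columns grow to the right and rows downward; lengths in m; the calibration is good to about 2 mm. A picture is of the moment at which its call begins.
- manip.sign_off(): hands the job in; it is judged then, once.
The state is a dict: "t": time; "q": joint angles; "qd": joint speeds; "tau": joint torques, N m; "tcp_pos": TCP position; "tool_rot": TCP orientation; "force": force on the tool from outside, world axes, zero at the start; "ft_torque": the same for the moment, N m; "finger_gap": opening from 0.0 (shut) to 1.0 (fully open); "gripper_force": force on a finger pad.
Only numpy, scipy, OpenCV 4.12 (cv2) and the standard library are available. Lean on these libraries where they do the work, as an engineer would, in place of code of your own. Each camera call takes 0.05 s, during which the arm holds its last target. There are 200 camera calls.

### The job

The hand-cranked colour disc on the science-show table shakes because one side of it is heavy, and nothing on the outside shows which. Take the crank's handle and turn the disc slowly through at least one full turn in one direction, feeling where it is heavy, then turn it until the heavy side is straight down and finish there, still gripping the handle and keeping it still, so that a colleague can stick a balance weight on at the top. Leave the can, bottle, cup and bowl on the table where they stand.

Things in the scene. Friction and masses are not known exactly. Their poses are not given: they have to be found in the camera images.
- stand: Fixed stand: grey base plate 200 mm along x, 190 mm along y (y -80 to +110 mm), 12 mm thick; origin on the table 155 mm below the disc's centre, axes as for hub; aluminium post behind the disc. Its bearing is stiff: the disc stays wherever it is left and never swings down by itself. Turning takes about 7 N at the handle, plus or minus the heavy side's share.
- hub (a point): Centre of the colour disc, on its level axle, 155 mm above the table. Axes are the stand's: z up, -y along the axle to the crank side, where the handle sticks out; seen from there x points right. Disc: 200 mm diameter, 30 mm thick (15 mm either side of this point). Aluminium crank bar 150 mm long, 19 to 29 mm out on the crank side; brass counterweight opposite the handle, out to 39 mm.
- disc (a joint): Angle of the disc, rad: 0 with the handle at the top, growing anticlockwise seen from the crank side: at a the handle lies 60 mm * (-sin a) along hub x and 60 mm * cos a above it. No stops; it counts on over full turns. The heavy side, at any angle to the crank, changes the handle force by up to 4.5 to 6.5 N: more while it rises, less while it sinks, not at all as it passes top or bottom.
- crank_grip: Crank handle: black plastic sleeve 22 mm in diameter, 100 mm long, parallel to the axle, spinning freely on its pin: pinch it from above and carry it round without turning the gripper. Origin at its middle, 60 mm from the axle, 85 mm from the disc's centre plane (sleeve 35 to 135 mm, then a 4 mm steel cap). Its y axis lies along the axle. Crank, handle and counterweight balance one another.
- spray_can: Bystander: green can with a pale metal top, 60 mm in diameter, 160 mm tall, standing; origin at the centre of its underside.
- clear_bottle: Bystander: clear bottle with a black cap, 66 mm in diameter, 200 mm tall, standing; origin at the centre of its underside.
- blue_cup: Bystander: blue plastic cup, 76 mm across the rim, 90 mm tall, standing; origin at the centre of its underside.
- steel_bowl: Bystander: steel bowl, 170 mm across the rim, 70 mm tall; origin at the centre of its underside.

How it is judged:
On the way:
1. the disc has been turned through a full turn in one direction, with the fingers on the crank's handle ((value of joint disc above 5.2 rad or value of joint disc below -5.2 rad) and contact force between the fingers and crank_grip above 1 N), for 0.05 s.
At the end, for the whole second after the job is handed in: The disc's heavy side is within 17 degrees of straight down, the disc is still (under 0.05 rad/s), and the fingers still grip the crank's handle (over 2 N) (z of ballast_c0 in the frame of hub below -0.0669 m and velocity of joint disc between -0.05 and 0.05 rad/s and contact force between the fingers and crank_grip above 2 N); the arm keeps its last pose, push and grip.
It fails at once if a bystander is moved more than 30 mm (distance of any of spray_can, clear_bottle, blue_cup, steel_bowl from where it was at the start of the episode above 0.03 m).
It fails at once if the disc is spun fast (over 4 rad/s) (velocity of joint disc above 4 rad/s or velocity of joint disc below -4 rad/s).
It also fails if it takes over 64 s, if anything falls off the work surface, if the arm or the gripper's body presses on something with over 40 N, if the wrist force passes 120 N, or if a joint passes its speed limit or range.

## Working session

There is one attempt and no reset: what is moved stays moved. The work goes in short steps, Python scripts to look and compute and a tool call to move; the robot and the scene stay as the last step left them, time stands still between calls to the robot, and variables do not carry over. Pictures are saved under pics/ and viewed, at most 10 in all, crops included, and the job is handed in when it is done.

Besides the shell and the picture viewer there is one more tool, called in YAML: its name, and indented under it one key for each argument. apply_moves: Moves the arm, as the interface text tells. Shifts and turns lie within -1 to 1; 1 stands for 800 mm of shift or 180 degrees of turn. Its arguments: {"type":"object","properties":{"claw":{"type":"array","items":{"type":"number"}},"travel":{"type":"array","items":{"type":"array","items":{"type":"number"}}},"turn":{"type":"array","items":{"type":"array","items":{"type":"number"}}},"newtons":{"type":"number"}},"required":["claw","travel","turn"]}

```bash
mkdir -p pics; cat > h.py <<'E'
import numpy as np, cv2
from station import manip
def snap(n,f=None):
    s=manip.snapshot(n)
    if f: cv2.imwrite('pics/'+f,cv2.cvtColor(s['pixels'],cv2.COLOR_RGB2BGR))
    return s
def ray(s,u,v):
    K=s['intrinsics'];R=s['R'];t=s['t']
    d=np.array([s['k1'],0,0,0,0],float) if np.ndim(s['k1'])==0 else np.array(s['k1'])
    p=cv2.undistortPoints(np.array([[[u,v]]],float),np.array(K,float),d)[0,0]
    return -R.T@t, R.T@np.array([p[0],p[1],1.])
def pt(s,u,v,w=1):
    o,d=ray(s,u,v); u,v=int(round(u)),int(round(v))
    z=s['depth'][v-w:v+w+1,u-w:u+w+1]; z=z[z>0]
    return o+d*np.median(z) if z.size else None
def onz(s,u,v,z):
    o,d=ray(s,u,v); return o+d*(z-o[2])/d[2]
E
python3 - <<'E'
from h import *
for n in('side','top'):
    s=snap(n,n+'1.png'); print(n,s['k1'],-s['R'].T@s['t'],s['R'][2])
st=manip.sense()
print(st)
E
```

```text
side 0.009369905193644074 [-0.12072298 -0.67104353  0.94737252] [ 0.54989045  0.54900766 -0.629453  ]
top -0.056252132616419384 [0.49233392 0.02040655 1.35022579] [ 0.04598657 -0.0100445  -0.99889156]
{'t': 0.1, 'q': array([ 9.43485554e-01,  5.28368655e-01,  1.43378583e+00, -1.42420404e-07,
        1.18141095e+00, -1.78525339e-01]), 'qd': array([ 0.00030112, -0.00255047, -0.00299732,  0.00083157,  0.00152831,
        0.00015962]), 'tau': array([-1.84324203e-04, -4.43307459e+01, -1.78584999e+01, -2.56080730e-04,
        3.86080108e-03, -3.00629814e-06]), 'tcp_pos': array([0.27076863, 0.56257876, 0.23043056]), 'tool_rot': array([ 2.22514210e-01,  9.74928948e-01, -9.07426890e-04, -3.86707464e-04]), 'force': array([-2.19902398,  0.08687539, -0.51720111]), 'ft_torque': array([ 0.03590829, -0.00539057, -0.03947703]), 'gripper_force': 0.0, 'finger_gap': 1.0008189007677315}
```

View pics/side1.png

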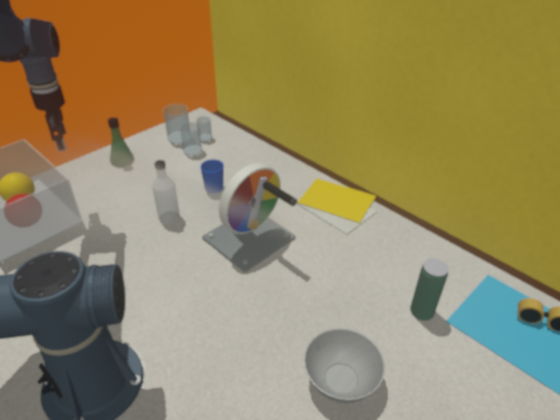

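View pics/top1.png

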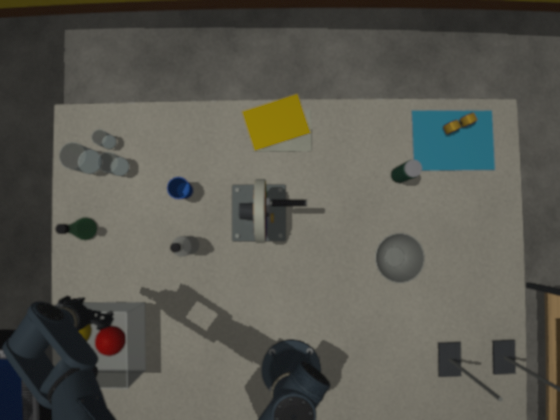

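The side view shows the disc at about (250,200), with the black handle running from (265,183) to (295,202). In the top view the disc is edge-on at (260,210) and the handle runs from (270,203) to (305,203). The crank side therefore faces world -y, and the bystanders are well clear.

```bash
cat >> h.py <<'E'
def cloud(s,x0,x1,y0,y1):
    V,U=np.mgrid[y0:y1,x0:x1]; z=s['depth'][y0:y1,x0:x1]; m=z>0
    p=cv2.undistortPoints(np.stack([U[m],V[m]],1)[:,None].astype(float),s['intrinsics'].astype(float),np.array([s['k1'],0,0,0,0.]))[:,0]
    X=(np.c_[p,np.ones(len(p))]*z[m][:,None]-s['t'])@s['R']
    return X,s['pixels'][y0:y1,x0:x1][m].astype(int),U[m],V[m]
E
python3 - <<'E'
from h import *
for n,roi in(('top',(220,330,170,250)),('side',(195,310,155,275))):
    s=snap(n); X,C,U,V=cloud(s,*roi)
    m=(C.max(1)<60)&(X[:,2]>.06)
    h=X[m]; print(n,'handle',len(h),h.min(0),h.max(0),np.median(h,0))
    if len(h)>5:
        c=h.mean(0);print(np.linalg.svd(h-c,full_matrices=False)[2][0],c)
    for a in (-.01,.03,.06,.1,.15,.2,.24):
        k=(X[:,2]>a)&(X[:,2]<a+.03); print(a,k.sum(),np.percentile(X[k],[5,50,95],axis=0).round(3).tolist() if k.any() else 0)
    k=(X[:,2]>.235); q=X[k]
    if n=='top':
        c=q.mean(0);print('rim',c,np.linalg.svd(q-c,full_matrices=False)[2][0],q.min(0),q.max(0))
        # base plate
        k=(X[:,2]>.005)&(X[:,2]<.03); im=np.zeros((420,560),np.uint8)
        b=cv2.minAreaRect(X[k][:,:2].astype(np.float32)); print('base',b)
E
```

```text
top handle 537 [ 0.48087024 -0.04810505  0.07539181] [0.59988914 0.15016521 0.2279155 ] [0.55833618 0.06360276 0.18143861]
[-0.18016877  0.90302471 -0.38998152] [0.55174578 0.06342235 0.187833  ]
-0.01 7314 [[0.429, -0.131, -0.004], [0.554, 0.023, 0.001], [0.688, 0.225, 0.014]]
0.03 0 0
0.06 24 [[0.487, 0.05, 0.079], [0.518, 0.074, 0.086], [0.587, 0.074, 0.09]]
0.1 40 [[0.515, 0.053, 0.101], [0.525, 0.059, 0.112], [0.542, 0.069, 0.126]]
0.15 286 [[0.469, 0.067, 0.155], [0.542, 0.122, 0.172], [0.596, 0.152, 0.179]]
0.2 504 [[0.467, -0.042, 0.207], [0.566, 0.047, 0.22], [0.627, 0.099, 0.227]]
0.24 380 [[0.502, 0.075, 0.241], [0.548, 0.089, 0.251], [0.592, 0.103, 0.256]]
rim [0.5470547  0.08933369 0.24831441] [-0.99986697  0.0160706  -0.00278986] [0.4875976  0.07441524 0.23505068] [0.61003333 0.10530538 0.26207659]
base ((0.5584769248962402, 0.046483635902404785), (0.38280266523361206, 0.27807751297950745), 89.08131408691406)
side handle 90 [ 0.55747955 -0.04188258  0.21311352] [0.5666834  0.0480697  0.22283265] [0.56091779 0.00872756 0.21912543]
[-0.02617095 -0.99957241  0.0130413 ] [0.56148441 0.00711653 0.21868331]
-0.01 9637 [[0.418, -0.046, -0.003], [0.584, 0.112, 0.002], [0.89, 0.431, 0.014]]
0.03 188 [[0.598, 0.329, 0.032], [0.62, 0.344, 0.049], [0.658, 0.395, 0.059]]
0.06 491 [[0.501, 0.071, 0.063], [0.613, 0.338, 0.077], [0.665, 0.398, 0.089]]
0.1 458 [[0.461, 0.051, 0.102], [0.525, 0.073, 0.114], [0.623, 0.077, 0.128]]
0.15 509 [[0.45, 0.06, 0.151], [0.516, 0.073, 0.166], [0.634, 0.093, 0.179]]
0.2 899 [[0.466, -0.046, 0.202], [0.559, 0.071, 0.217], [0.612, 0.093, 0.228]]
0.24 364 [[0.5, 0.071, 0.241], [0.538, 0.082, 0.25], [0.588, 0.101, 0.256]]
```

```bash
cat >> h.py <<'E'
from scipy.spatial.transform import Rotation as Ro
def plan(p,yaw=-0.016):
    "shift/turn in move units to TCP p, tool down, closing line along world angle yaw"
    st=manip.sense(); R=Ro.from_quat(st['tool_rot'])
    y=np.array([np.cos(yaw),np.sin(yaw),0]); z=np.array([0,0,-1.])
    G=Ro.from_matrix(np.stack([np.cross(y,z),y,z],1))
    return (R.inv().apply(np.array(p)-st['tcp_pos'])/.8).round(4),((R.inv()*G).as_rotvec()/np.pi).round(4)
E
python3 - <<'E'
from h import *
s=snap('top'); X,C,U,V=cloud(s,220,330,170,250)
m=(X[:,2]>.2)&(X[:,1]<.04); h=X[m]; print('handle top view',len(h),np.percentile(h,[2,50,98],axis=0).round(4).tolist())
k=h[h[:,2]>np.percentile(h[:,2],70)]; print('crest',k.mean(0))
# rim extents: all disc points in side view with y .07-.11
s=snap('side'); X,C,U,V=cloud(s,195,310,155,275)
f=X[(np.abs(X[:,1]-.074)<.006)&(X[:,2]>.05)&(X[:,0]<.66)]
(c,r)=cv2.minEnclosingCircle(f[:,[0,2]].astype(np.float32)); print('face circle',c,r,f.shape)
h=X[(C.max(1)<70)&(X[:,1]<.03)&(X[:,2]>.2)]; print('side handle',len(h),h.mean(0))
o=-s['R'].T@s['t']; d=h.mean(0)-o; d/=np.linalg.norm(d); d[1]=0; d/=np.linalg.norm(d); print('centre est',h.mean(0)+d*.009)
print(plan((.271,.563,.34)), plan((.549,-.02,.34)))
E
```

```text
handle top view 236 [[0.5568, -0.0508, 0.2114], [0.5662, -0.0066, 0.2198], [0.5783, 0.0377, 0.2255]]
crest [ 0.56715898 -0.00294924  0.22328607]
face circle (0.5494681000709534, 0.15651391446590424) 0.10315795987844467 (2114, 3)
side handle 139 [ 0.56285039 -0.00623114  0.21917009]
centre est [ 0.56901009 -0.00623114  0.21260823]
(array([ 1.000e-04, -0.000e+00, -1.363e-01]), array([-2.000e-04,  1.000e-04,  3.622e-01])) (array([-0.6292, -0.5058, -0.136 ]), array([-2.000e-04,  1.000e-04,  3.622e-01]))
```

apply_moves:
  claw: [1,1,1,1,1]
  travel:
    - [0,0,-0.045]
    - [0,0,-0.09]
    - [0,0,-0.136]
    - [-0.035,-0.028,-0.136]
    - [-0.07,-0.056,-0.136]
  turn:
    - [0,0,0]
    - [0,0,0]
    - [0,0,0]
    - [0,0,0]
    - [0,0,0]

```text
t: 0.72
tcp_pos: [0.3028, 0.5001, 0.3433]
tool_rot: [0.221, 0.975, 0.003, 0.002]
force: [0.0, -1.1, -0.2]
finger_gap: 1.003
gripper_force: 0.0
```

apply_moves:
  claw: [1,1,1,1,1]
  travel:
    - [-0.037,-0.03,0]
    - [-0.074,-0.06,0]
    - [-0.111,-0.09,0]
    - [-0.148,-0.12,0]
    - [-0.185,-0.15,0]
  turn:
    - [0,0,0]
    - [0,0,0]
    - [0,0,0]
    - [0,0,0]
    - [0,0,0]

```text
t: 1.13
tcp_pos: [0.3837, 0.3244, 0.3402]
tool_rot: [0.222, 0.975, 0.0, 0.0]
force: [1.2, 0.5, 0.0]
finger_gap: 1.003
gripper_force: 0.0
```

apply_moves:
  claw: [1,1,1,1,1]
  travel:
    - [-0.037,-0.03,0]
    - [-0.074,-0.06,0]
    - [-0.111,-0.09,0]
    - [-0.148,-0.12,0]
    - [-0.185,-0.15,0]
  turn:
    - [0,0,0]
    - [0,0,0]
    - [0,0,0]
    - [0,0,0]
    - [0,0,0]

```text
t: 1.55
tcp_pos: [0.465, 0.152, 0.3403]
tool_rot: [0.223, 0.975, 0.0, 0.0]
force: [0.2, -1.0, -0.7]
finger_gap: 1.001
gripper_force: 0.0
```

apply_moves:
  claw: [1,1,1,1,1]
  travel:
    - [-0.037,-0.03,0]
    - [-0.074,-0.06,0]
    - [-0.111,-0.09,0]
    - [-0.148,-0.12,0]
    - [-0.185,-0.15,0]
  turn:
    - [0,0,0]
    - [0,0,0]
    - [0,0,0]
    - [0,0,0]
    - [0,0,0]

```text
t: 1.97
tcp_pos: [0.5463, -0.0204, 0.3402]
tool_rot: [0.223, 0.975, 0.0, 0.0]
force: [0.8, 0.3, -0.7]
finger_gap: 0.997
gripper_force: 0.0
```

apply_moves:
  claw: [1,1,1,1,1]
  travel:
    - [0,0,0]
    - [0,0,0]
    - [0,0,0]
    - [0,0,0]
    - [0,0,0]
  turn:
    - [0,0,0.037]
    - [0,0,0.074]
    - [0,0,0.111]
    - [0,0,0.148]
    - [0,0,0.181]

```text
t: 2.38
tcp_pos: [0.5459, -0.0188, 0.34]
tool_rot: [0.49, 0.872, -0.0, -0.0]
force: [0.3, 0.6, 0.7]
finger_gap: 1.0
gripper_force: 0.0
```

apply_moves:
  claw: [1,1,1,1,1]
  travel:
    - [0,0,0]
    - [0,0,0]
    - [0,0,0]
    - [0,0,0]
    - [0,0,0]
  turn:
    - [0,0,0.037]
    - [0,0,0.074]
    - [0,0,0.111]
    - [0,0,0.148]
    - [0,0,0.181]

```text
t: 2.8
tcp_pos: [0.5458, -0.0185, 0.3401]
tool_rot: [0.714, 0.7, -0.0, -0.0]
force: [-0.1, 0.6, -0.1]
finger_gap: 1.001
gripper_force: 0.0
```

```bash
python3 - <<'E'
from h import *
print(manip.sense()['t'],plan((.568,-.02,.32)))
E
```

```text
2.8 (array([-0.0013,  0.0277,  0.0251]), array([-0.0001, -0.    , -0.0015]))
```

apply_moves:
  claw: [1,1,1,1,1]
  travel:
    - [0,0.028,0.025]
    - [0,0.028,0.07]
    - [0,0.028,0.115]
    - [0,0.028,0.16]
    - [0,0.028,0.187]
  turn:
    - [0,0,0]
    - [0,0,0]
    - [0,0,0]
    - [0,0,0]
    - [0,0,0]

```text
t: 3.22
tcp_pos: [0.5663, -0.0184, 0.187]
tool_rot: [0.712, 0.702, -0.001, -0.002]
force: [0.3, 1.0, -0.0]
finger_gap: 1.002
gripper_force: 0.0
```

```bash
python3 - <<'E'
from h import *
s=snap('side'); c=s['pixels'][120:300,180:380,::-1]
cv2.imwrite('pics/g1.png',cv2.resize(c,None,fx=3.3,fy=3.3,interpolation=cv2.INTER_CUBIC)); print(manip.sense()['tcp_pos'])
E
```

```text
[ 0.56411529 -0.01802458  0.18375074]
```

View pics/g1.png

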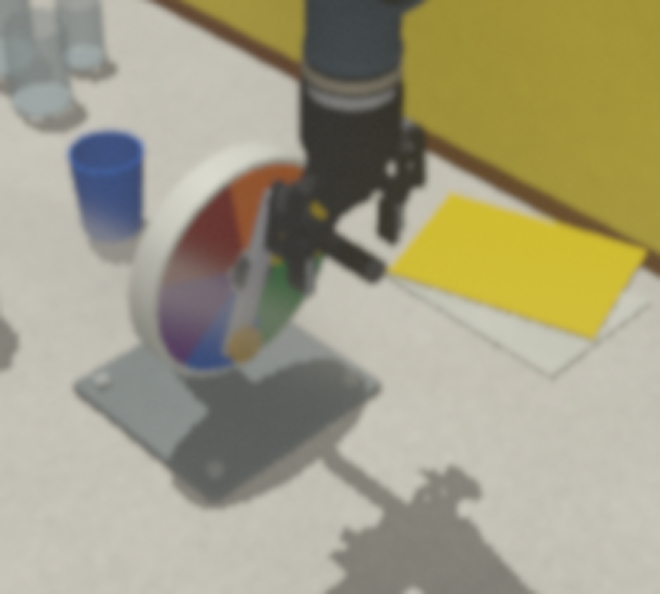

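The crop shows the open fingers straddling the handle: left finger near (290,230), right finger near (395,200), sleeve end at (370,265). I'll close now.

apply_moves:
  claw: [1,-1,-1,-1,-1]
  travel:
    - [0,0,0]
    - [0,0,0]
    - [0,0,0]
    - [0,0,0]
    - [0,0,0]
  turn:
    - [0,0,0]
    - [0,0,0]
    - [0,0,0]
    - [0,0,0]
    - [0,0,0]
  newtons: 70

```text
t: 3.68
tcp_pos: [0.5695, -0.0191, 0.1924]
tool_rot: [0.712, 0.702, 0.001, 0.002]
force: [-0.2, -0.2, 0.7]
finger_gap: 0.455
gripper_force: 0.0
```

apply_moves:
  claw: [-1,-1,-1,-1,-1]
  travel:
    - [0,0,0]
    - [0,0,0]
    - [0,0,0]
    - [0,0,0]
    - [0,0,0]
  turn:
    - [0,0,0]
    - [0,0,0]
    - [0,0,0]
    - [0,0,0]
    - [0,0,0]

```text
t: 4.1
tcp_pos: [0.5689, -0.019, 0.1913]
tool_rot: [0.712, 0.702, 0.0, 0.001]
force: [-2.6, -0.5, 4.8]
finger_gap: 0.241
gripper_force: 68.3
```

```bash
cat >> h.py <<'E'
def tab(b0,b1,n=5):
    b=np.radians(np.linspace(b0,b1,n+1)); r=.06/.8
    dx=r*(np.sin(b)-np.sin(b[0])); dz=r*(np.cos(b)-np.cos(b[0]))
    return [[0,round(x,4),round(-z,4)] for x,z in zip(dx[1:],dz[1:])]
E
python3 -c "
from h import *
for b in range(20,380,30): print(b,tab(b,b+30))"
```

```text
20 [[0, np.float64(0.0072), np.float64(0.0031)], [0, np.float64(0.0141), np.float64(0.0069)], [0, np.float64(0.0205), np.float64(0.0114)], [0, np.float64(0.0264), np.float64(0.0165)], [0, np.float64(0.0318), np.float64(0.0223)]]
50 [[0, np.float64(0.0047), np.float64(0.0063)], [0, np.float64(0.0088), np.float64(0.013)], [0, np.float64(0.0121), np.float64(0.0201)], [0, np.float64(0.0146), np.float64(0.0275)], [0, np.float64(0.0164), np.float64(0.0352)]]
80 [[0, np.float64(0.001), np.float64(0.0078)], [0, np.float64(0.0011), np.float64(0.0156)], [0, np.float64(0.0004), np.float64(0.0235)], [0, np.float64(-0.0011), np.float64(0.0312)], [0, np.float64(-0.0034), np.float64(0.0387)]]
110 [[0, np.float64(-0.0031), np.float64(0.0072)], [0, np.float64(-0.0069), np.float64(0.0141)], [0, np.float64(-0.0114), np.float64(0.0205)], [0, np.float64(-0.0165), np.float64(0.0264)], [0, np.float64(-0.0223), np.float64(0.0318)]]
140 [[0, np.float64(-0.0063), np.float64(0.0047)], [0, np.float64(-0.013), np.float64(0.0088)], [0, np.float64(-0.0201), np.float64(0.0121)], [0, np.float64(-0.0275), np.float64(
[... 1008 characters left out ...]
290 [[0, np.float64(0.0031), np.float64(-0.0072)], [0, np.float64(0.0069), np.float64(-0.0141)], [0, np.float64(0.0114), np.float64(-0.0205)], [0, np.float64(0.0165), np.float64(-0.0264)], [0, np.float64(0.0223), np.float64(-0.0318)]]
320 [[0, np.float64(0.0063), np.float64(-0.0047)], [0, np.float64(0.013), np.float64(-0.0088)], [0, np.float64(0.0201), np.float64(-0.0121)], [0, np.float64(0.0275), np.float64(-0.0146)], [0, np.float64(0.0352), np.float64(-0.0164)]]
350 [[0, np.float64(0.0078), np.float64(-0.001)], [0, np.float64(0.0156), np.float64(-0.0011)], [0, np.float64(0.0235), np.float64(-0.0004)], [0, np.float64(0.0312), np.float64(0.0011)], [0, np.float64(0.0387), np.float64(0.0034)]]
```

apply_moves:
  claw: [-1,-1,-1,-1,-1]
  travel:
    - [0,0.0072,0.0031]
    - [0,0.0141,0.0069]
    - [0,0.0205,0.0114]
    - [0,0.0264,0.0165]
    - [0,0.0318,0.0223]
  turn:
    - [0,0,0]
    - [0,0,0]
    - [0,0,0]
    - [0,0,0]
    - [0,0,0]

```text
t: 4.52
tcp_pos: [0.5942, -0.0193, 0.172]
tool_rot: [0.712, 0.702, -0.0, -0.0]
force: [-0.4, -0.4, 0.5]
finger_gap: 0.238
gripper_force: 68.3
```

apply_moves:
  claw: [-1,-1,-1,-1,-1]
  travel:
    - [0,0.0047,0.0063]
    - [0,0.0088,0.013]
    - [0,0.0121,0.0201]
    - [0,0.0146,0.0275]
    - [0,0.0164,0.0352]
  turn:
    - [0,0,0]
    - [0,0,0]
    - [0,0,0]
    - [0,0,0]
    - [0,0,0]

```text
t: 4.93
tcp_pos: [0.6059, -0.0193, 0.1433]
tool_rot: [0.712, 0.702, -0.001, -0.001]
force: [-4.7, 0.2, 1.7]
finger_gap: 0.236
gripper_force: 68.4
```

apply_moves:
  claw: [-1,-1,-1,-1,-1]
  travel:
    - [0,0.001,0.0078]
    - [0,0.0011,0.0156]
    - [0,0.0004,0.0235]
    - [0,-0.0011,0.0312]
    - [0,-0.0034,0.0387]
  turn:
    - [0,0,0]
    - [0,0,0]
    - [0,0,0]
    - [0,0,0]
    - [0,0,0]

```text
t: 5.35
tcp_pos: [0.602, -0.0193, 0.1129]
tool_rot: [0.712, 0.702, -0.002, -0.002]
force: [-7.3, -1.8, 7.7]
finger_gap: 0.235
gripper_force: 68.8
```

apply_moves:
  claw: [-1,-1,-1,-1,-1]
  travel:
    - [0,-0.0031,0.0072]
    - [0,-0.0069,0.0141]
    - [0,-0.0114,0.0205]
    - [0,-0.0165,0.0264]
    - [0,-0.0223,0.0318]
  turn:
    - [0,0,0]
    - [0,0,0]
    - [0,0,0]
    - [0,0,0]
    - [0,0,0]

```text
t: 5.77
tcp_pos: [0.5851, -0.0191, 0.0895]
tool_rot: [0.712, 0.702, -0.001, -0.001]
force: [-8.5, -0.1, 19.7]
finger_gap: 0.234
gripper_force: 69.9
```

apply_moves:
  claw: [-1,-1,-1,-1,-1]
  travel:
    - [0,-0.0063,0.0047]
    - [0,-0.013,0.0088]
    - [0,-0.0201,0.0121]
    - [0,-0.0275,0.0146]
    - [0,-0.0352,0.0164]
  turn:
    - [0,0,0]
    - [0,0,0]
    - [0,0,0]
    - [0,0,0]
    - [0,0,0]

```text
t: 6.18
tcp_pos: [0.5647, -0.019, 0.0783]
tool_rot: [0.713, 0.701, 0.005, 0.006]
force: [5.1, 3.8, 12.3]
finger_gap: 0.236
gripper_force: 69.4
```

apply_moves:
  claw: [-1,-1,-1,-1,-1]
  travel:
    - [0,-0.0078,0.001]
    - [0,-0.0156,0.0011]
    - [0,-0.0235,0.0004]
    - [0,-0.0312,-0.0011]
    - [0,-0.0387,-0.0034]
  turn:
    - [0,0,0]
    - [0,0,0]
    - [0,0,0]
    - [0,0,0]
    - [0,0,0]

```text
t: 6.6
tcp_pos: [0.5337, -0.0188, 0.0774]
tool_rot: [0.713, 0.701, 0.005, 0.005]
force: [8.7, 2.0, -11.6]
finger_gap: 0.237
gripper_force: 68.9
```

apply_moves:
  claw: [-1,-1,-1,-1,-1]
  travel:
    - [0,-0.0072,-0.0031]
    - [0,-0.0141,-0.0069]
    - [0,-0.0205,-0.0114]
    - [0,-0.0264,-0.0165]
    - [0,-0.0318,-0.0223]
  turn:
    - [0,0,0]
    - [0,0,0]
    - [0,0,0]
    - [0,0,0]
    - [0,0,0]

```text
t: 7.02
tcp_pos: [0.5033, -0.0183, 0.0943]
tool_rot: [0.713, 0.702, 0.001, 0.001]
force: [4.7, -1.9, -13.9]
finger_gap: 0.234
gripper_force: 69.0
```

apply_moves:
  claw: [-1,-1,-1,-1,-1]
  travel:
    - [0,-0.0047,-0.0063]
    - [0,-0.0088,-0.013]
    - [0,-0.0121,-0.0201]
    - [0,-0.0146,-0.0275]
    - [0,-0.0164,-0.0352]
  turn:
    - [0,0,0]
    - [0,0,0]
    - [0,0,0]
    - [0,0,0]
    - [0,0,0]

```text
t: 7.43
tcp_pos: [0.4875, -0.0181, 0.1242]
tool_rot: [0.712, 0.702, -0.001, -0.0]
force: [1.3, -5.2, -11.8]
finger_gap: 0.236
gripper_force: 69.1
```

apply_moves:
  claw: [-1,-1,-1,-1,-1]
  travel:
    - [0,-0.001,-0.0078]
    - [0,-0.0011,-0.0156]
    - [0,-0.0004,-0.0235]
    - [0,0.0011,-0.0312]
    - [0,0.0034,-0.0387]
  turn:
    - [0,0,0]
    - [0,0,0]
    - [0,0,0]
    - [0,0,0]
    - [0,0,0]

```text
t: 7.85
tcp_pos: [0.4895, -0.0181, 0.1552]
tool_rot: [0.712, 0.702, -0.001, -0.001]
force: [-0.6, -6.1, -13.1]
finger_gap: 0.237
gripper_force: 69.1
```

apply_moves:
  claw: [-1,-1,-1,-1,-1]
  travel:
    - [0,0.0031,-0.0072]
    - [0,0.0069,-0.0141]
    - [0,0.0114,-0.0205]
    - [0,0.0165,-0.0264]
    - [0,0.0223,-0.0318]
  turn:
    - [0,0,0]
    - [0,0,0]
    - [0,0,0]
    - [0,0,0]
    - [0,0,0]

```text
t: 8.27
tcp_pos: [0.5057, -0.0183, 0.1802]
tool_rot: [0.712, 0.702, -0.003, -0.002]
force: [-2.8, -6.4, -11.9]
finger_gap: 0.231
gripper_force: 69.2
```

apply_moves:
  claw: [-1,-1,-1,-1,-1]
  travel:
    - [0,0.0063,-0.0047]
    - [0,0.013,-0.0088]
    - [0,0.0201,-0.0121]
    - [0,0.0275,-0.0146]
    - [0,0.0352,-0.0164]
  turn:
    - [0,0,0]
    - [0,0,0]
    - [0,0,0]
    - [0,0,0]
    - [0,0,0]

```text
t: 8.68
tcp_pos: [0.5322, -0.0186, 0.1941]
tool_rot: [0.712, 0.702, -0.004, -0.003]
force: [-7.2, -4.8, 0.6]
finger_gap: 0.232
gripper_force: 70.5
```

apply_moves:
  claw: [-1,-1,-1,-1,-1]
  travel:
    - [0,0.0078,-0.001]
    - [0,0.0156,-0.0011]
    - [0,0.0235,-0.0004]
    - [0,0.0312,0.0011]
    - [0,0.0387,0.0034]
  turn:
    - [0,0,0]
    - [0,0,0]
    - [0,0,0]
    - [0,0,0]
    - [0,0,0]

```text
t: 9.1
tcp_pos: [0.566, -0.0189, 0.1925]
tool_rot: [0.712, 0.702, -0.002, -0.001]
force: [-5.1, -2.6, -0.6]
finger_gap: 0.231
gripper_force: 70.5
```

```bash
cat > fit.py <<'E'
import sys
from h import *
from scipy.optimize import least_squares
D=np.loadtxt(sys.argv[1]) # x z fx fz dir
x,z,fx,fz,s=D.T
r=least_squares(lambda p:np.hypot(x-p[0],z-p[1])-.06,[.548,.135]); cx,cz=r.x
print('centre',r.x,'resid mm',(r.fun*1e3).round(2))
b=np.unwrap(np.arctan2(x-cx,z-cz)); F=-s*0-(fx*np.cos(b)-fz*np.sin(b))  # force applied by tool in +b dir
Fr=fx*np.sin(b)+fz*np.cos(b)
print(np.c_[np.degrees(b),F,Fr].round(1).tolist())
# F = s*c + P sin(b)+Q cos(b); gravity share: A sin(angle of ballast from top) negative: -A sin(b+d)
A=np.c_[s,np.sin(b),np.cos(b)]; 
q,res,_,_=np.linalg.lstsq(A,F,rcond=None); e=F-A@q
amp=np.hypot(q[1],q[2]); d=np.arctan2(-q[2],-q[1])
sd=e.std(ddof=3) if len(e)>4 else 0
print('c',q[0],'amp',amp,'ballast ahead of handle (deg cw)',np.degrees(d),'=> heavy down at b',np.degrees(np.pi-d)%360,'rms',sd,'phase sd',np.degrees(sd*np.sqrt(2/len(e))/amp)); print(e.round(1))
E
cat > d1.txt <<'E'
.5942 .172 -.4 .5 1
.6059 .1433 -4.7 1.7 1
.602 .1129 -7.3 7.7 1
.5851 .0895 -8.5 19.7 1
.5647 .0783 5.1 12.3 1
.5337 .0774 8.7 -11.6 1
.5033 .0943 4.7 -13.9 1
.4875 .1242 1.3 -11.8 1
.4895 .1552 -.6 -13.1 1
.5057 .1802 -2.8 -11.9 1
.5322 .1941 -7.2 .6 1
.566 .1925 -5.1 -.6 1
E
python3 fit.py d1.txt
```

```text
centre [0.54644133 0.13578205] resid mm [-0.06 -0.07  0.09  0.3   0.31 -0.24 -0.15  0.07  0.16  0.27  0.03 -0.  ]
[[52.8, 0.6, -0.0], [82.8, 2.3, -4.4], [112.4, 4.3, -9.7], [140.1, 6.1, -20.6], [162.4, 8.6, -10.2], [192.3, 11.0, 9.5], [226.1, 13.3, 6.2], [258.9, 11.8, 1.0], [288.8, 12.6, -3.7], [317.5, 10.1, -6.9], [346.3, 6.9, 2.3], [379.0, 4.6, -2.2]]
c 7.726364457858623 amp 5.690222567304633 ballast ahead of handle (deg cw) 23.146071536061452 => heavy down at b 156.85392846393856 rms 0.8346807184504103 phase sd 3.4311375971475435
[-1.6  0.   0.6  0.   0.3 -0.1  0.2 -1.5  0.6  0.5  0.1  0.7]
```

The forward turn gives a clean fit: friction 7.7 N, heavy-side amplitude 5.7 N, heavy side down at b≈157°. I'll carry on with the circle re-centred and more slowly, past the bottom and back, to sharpen the estimate.

```bash
python3 -c "
from h import *
for b in range(20,200,20): print(b,[tuple(float(v) for v in r[1:]) for r in tab(b,b+20)])
print([tuple(float(v) for v in r[1:]) for r in tab(200,180)],[tuple(float(v) for v in r[1:]) for r in tab(180,160)],[tuple(float(v) for v in r[1:]) for r in tab(160,140)],[tuple(float(v) for v in r[1:]) for r in tab(140,120)])"
```

```text
20 [(0.0049, 0.002), (0.0096, 0.0043), (0.0141, 0.0069), (0.0184, 0.0098), (0.0226, 0.013)]
40 [(0.0039, 0.0035), (0.0075, 0.0073), (0.0109, 0.0113), (0.014, 0.0155), (0.0167, 0.02)]
60 [(0.0025, 0.0046), (0.0046, 0.0094), (0.0064, 0.0143), (0.0078, 0.0194), (0.0089, 0.0245)]
80 [(0.0007, 0.0052), (0.0011, 0.0104), (0.0011, 0.0156), (0.0007, 0.0209), (0.0, 0.026)]
100 [(-0.0011, 0.0051), (-0.0025, 0.0102), (-0.0043, 0.0151), (-0.0065, 0.0199), (-0.0089, 0.0245)]
120 [(-0.0028, 0.0044), (-0.0059, 0.0087), (-0.0092, 0.0127), (-0.0129, 0.0165), (-0.0167, 0.02)]
140 [(-0.0041, 0.0032), (-0.0085, 0.0062), (-0.013, 0.0088), (-0.0177, 0.0111), (-0.0226, 0.013)]
160 [(-0.005, 0.0016), (-0.0101, 0.0029), (-0.0152, 0.0038), (-0.0204, 0.0043), (-0.0257, 0.0045)]
180 [(-0.0052, -0.0002), (-0.0104, -0.0007), (-0.0156, -0.0016), (-0.0207, -0.0029), (-0.0257, -0.0045)]
[(0.005, 0.0016), (0.0101, 0.0029), (0.0152, 0.0038), (0.0204, 0.0043), (0.0257, 0.0045)] [(0.0052, -0.0002), (0.0104, -0.0007), (0.0156, -0.0016), (0.0207, -0.0029), (0.0257, -0.0045)] [(0.0049, -0.002), (0.0096, -0.0043), (0.0141, -0.0069), (0.0184, -0.0098), (0.0226, -0.013)] [(0.0039, -0.0035), (0.0075, -0.0073), (0.0109, -0.0113), (0.014, -0.0155), (0.0167, -0.02)]
```

apply_moves:
  claw: [-1,-1,-1,-1,-1]
  travel:
    - [0,0.0046,0.0016]
    - [0,0.009,0.0035]
    - [0,0.0131,0.0056]
    - [0,0.0171,0.0081]
    - [0,0.021,0.0109]
  turn:
    - [0,0,0]
    - [0,0,0]
    - [0,0,0]
    - [0,0,0]
    - [0,0,0]

```text
t: 9.52
tcp_pos: [0.585, -0.0191, 0.1818]
tool_rot: [0.712, 0.702, -0.0, -0.0]
force: [-4.7, -3.9, 0.4]
finger_gap: 0.234
gripper_force: 70.5
```

apply_moves:
  claw: [-1,-1,-1,-1,-1]
  travel:
    - [0,0.0039,0.0035]
    - [0,0.0075,0.0073]
    - [0,0.0109,0.0113]
    - [0,0.014,0.0155]
    - [0,0.0167,0.02]
  turn:
    - [0,0,0]
    - [0,0,0]
    - [0,0,0]
    - [0,0,0]
    - [0,0,0]

```text
t: 9.93
tcp_pos: [0.5987, -0.0193, 0.1653]
tool_rot: [0.712, 0.702, -0.0, -0.0]
force: [-4.1, -2.6, 0.2]
finger_gap: 0.236
gripper_force: 70.5
```

apply_moves:
  claw: [-1,-1,-1,-1,-1]
  travel:
    - [0,0.0025,0.0046]
    - [0,0.0046,0.0094]
    - [0,0.0064,0.0143]
    - [0,0.0078,0.0194]
    - [0,0.0089,0.0245]
  turn:
    - [0,0,0]
    - [0,0,0]
    - [0,0,0]
    - [0,0,0]
    - [0,0,0]

```text
t: 10.35
tcp_pos: [0.6056, -0.0193, 0.1458]
tool_rot: [0.712, 0.702, -0.0, -0.0]
force: [-3.6, -2.2, 1.5]
finger_gap: 0.236
gripper_force: 70.6
```

apply_moves:
  claw: [-1,-1,-1,-1,-1]
  travel:
    - [0,0.0007,0.0052]
    - [0,0.0011,0.0104]
    - [0,0.0011,0.0156]
    - [0,0.0007,0.0209]
    - [0,0,0.026]
  turn:
    - [0,0,0]
    - [0,0,0]
    - [0,0,0]
    - [0,0,0]
    - [0,0,0]

```text
t: 10.77
tcp_pos: [0.6055, -0.0193, 0.1253]
tool_rot: [0.712, 0.702, 0.0, -0.0]
force: [-5.7, -2.1, 4.0]
finger_gap: 0.237
gripper_force: 70.8
```

apply_moves:
  claw: [-1,-1,-1,-1,-1]
  travel:
    - [0,-0.0011,0.0051]
    - [0,-0.0025,0.0102]
    - [0,-0.0043,0.0151]
    - [0,-0.0065,0.0199]
    - [0,-0.0089,0.0245]
  turn:
    - [0,0,0]
    - [0,0,0]
    - [0,0,0]
    - [0,0,0]
    - [0,0,0]

```text
t: 11.18
tcp_pos: [0.5989, -0.0193, 0.1065]
tool_rot: [0.713, 0.702, 0.0, 0.0]
force: [-4.9, -2.0, 7.7]
finger_gap: 0.234
gripper_force: 71.2
```

apply_moves:
  claw: [-1,-1,-1,-1,-1]
  travel:
    - [0,-0.0028,0.0044]
    - [0,-0.0059,0.0087]
    - [0,-0.0092,0.0127]
    - [0,-0.0129,0.0165]
    - [0,-0.0167,0.02]
  turn:
    - [0,0,0]
    - [0,0,0]
    - [0,0,0]
    - [0,0,0]
    - [0,0,0]

```text
t: 11.6
tcp_pos: [0.5875, -0.0192, 0.0916]
tool_rot: [0.713, 0.701, 0.002, 0.002]
force: [-3.9, 0.2, 12.7]
finger_gap: 0.235
gripper_force: 71.6
```

apply_moves:
  claw: [-1,-1,-1,-1,-1]
  travel:
    - [0,-0.0041,0.0032]
    - [0,-0.0085,0.0062]
    - [0,-0.013,0.0088]
    - [0,-0.0177,0.0111]
    - [0,-0.0226,0.013]
  turn:
    - [0,0,0]
    - [0,0,0]
    - [0,0,0]
    - [0,0,0]
    - [0,0,0]

```text
t: 12.02
tcp_pos: [0.5738, -0.0191, 0.0821]
tool_rot: [0.713, 0.701, 0.005, 0.006]
force: [4.4, 1.8, 8.3]
finger_gap: 0.24
gripper_force: 71.4
```

apply_moves:
  claw: [-1,-1,-1,-1,-1]
  travel:
    - [0,-0.005,0.0016]
    - [0,-0.0101,0.0029]
    - [0,-0.0152,0.0038]
    - [0,-0.0204,0.0043]
    - [0,-0.0257,0.0045]
  turn:
    - [0,0,0]
    - [0,0,0]
    - [0,0,0]
    - [0,0,0]
    - [0,0,0]

```text
t: 12.43
tcp_pos: [0.5561, -0.019, 0.0768]
tool_rot: [0.714, 0.701, 0.007, 0.008]
force: [12.0, 1.7, -10.0]
finger_gap: 0.239
gripper_force: 69.5
```

apply_moves:
  claw: [-1,-1,-1,-1,-1]
  travel:
    - [0,-0.0052,-0.0002]
    - [0,-0.0104,-0.0007]
    - [0,-0.0156,-0.0016]
    - [0,-0.0207,-0.0029]
    - [0,-0.0257,-0.0045]
  turn:
    - [0,0,0]
    - [0,0,0]
    - [0,0,0]
    - [0,0,0]
    - [0,0,0]

```text
t: 12.85
tcp_pos: [0.5315, -0.0187, 0.078]
tool_rot: [0.713, 0.701, 0.004, 0.004]
force: [6.6, -0.5, -17.5]
finger_gap: 0.234
gripper_force: 69.0
```

apply_moves:
  claw: [-1,-1,-1,-1,-1]
  travel:
    - [0,0.005,0.0016]
    - [0,0.0101,0.0029]
    - [0,0.0152,0.0038]
    - [0,0.0204,0.0043]
    - [0,0.0257,0.0045]
  turn:
    - [0,0,0]
    - [0,0,0]
    - [0,0,0]
    - [0,0,0]
    - [0,0,0]

```text
t: 13.27
tcp_pos: [0.5458, -0.0187, 0.0757]
tool_rot: [0.712, 0.702, -0.001, -0.001]
force: [-4.4, -3.8, 2.3]
finger_gap: 0.232
gripper_force: 71.1
```

apply_moves:
  claw: [-1,-1,-1,-1,-1]
  travel:
    - [0,0.0052,-0.0002]
    - [0,0.0104,-0.0007]
    - [0,0.0156,-0.0016]
    - [0,0.0207,-0.0029]
    - [0,0.0257,-0.0045]
  turn:
    - [0,0,0]
    - [0,0,0]
    - [0,0,0]
    - [0,0,0]
    - [0,0,0]

```text
t: 13.68
tcp_pos: [0.5647, -0.0189, 0.0787]
tool_rot: [0.712, 0.702, -0.002, -0.002]
force: [-6.3, -3.5, -0.5]
finger_gap: 0.234
gripper_force: 70.8
```

apply_moves:
  claw: [-1,-1,-1,-1,-1]
  travel:
    - [0,0.0049,-0.002]
    - [0,0.0096,-0.0043]
    - [0,0.0141,-0.0069]
    - [0,0.0184,-0.0098]
    - [0,0.0226,-0.013]
  turn:
    - [0,0,0]
    - [0,0,0]
    - [0,0,0]
    - [0,0,0]
    - [0,0,0]

```text
t: 14.1
tcp_pos: [0.5822, -0.0191, 0.0879]
tool_rot: [0.712, 0.702, -0.003, -0.003]
force: [-5.0, -3.7, -7.6]
finger_gap: 0.236
gripper_force: 70.2
```

apply_moves:
  claw: [-1,-1,-1,-1,-1]
  travel:
    - [0,0.0039,-0.0035]
    - [0,0.0075,-0.0073]
    - [0,0.0109,-0.0113]
    - [0,0.014,-0.0155]
    - [0,0.0167,-0.02]
  turn:
    - [0,0,0]
    - [0,0,0]
    - [0,0,0]
    - [0,0,0]
    - [0,0,0]

```text
t: 14.52
tcp_pos: [0.5974, -0.0192, 0.1045]
tool_rot: [0.713, 0.702, -0.001, -0.001]
force: [-3.0, -3.1, -10.8]
finger_gap: 0.232
gripper_force: 69.9
```

```bash
cat > d2.txt <<'E'
.585 .1818 -4.7 .4 1
.5987 .1653 -4.1 .2 1
.6056 .1458 -3.6 1.5 1
.6055 .1253 -5.7 4 1
.5989 .1065 -4.9 7.7 1
.5875 .0916 -3.9 12.7 1
.5738 .0821 4.4 8.3 1
.5561 .0768 12 -10 1
.5315 .078 6.6 -17.5 1
.5458 .0757 -4.4 2.3 -1
.5647 .0787 -6.3 -.5 -1
.5822 .0879 -5 -7.6 -1
.5974 .1045 -3 -10.8 -1
E
cat d1.txt d2.txt > d.txt; python3 fit.py d.txt; python3 -c "
from h import *
print(plan((0,0,0))[1])"
```

```text
centre [0.54645631 0.13581182] resid mm [-0.09 -0.09  0.08  0.32  0.34 -0.21 -0.12  0.09  0.17  0.26  0.01 -0.04
  0.   -0.01 -0.02 -0.03  0.08  0.33  0.27 -0.21 -0.28  0.12 -0.05 -0.22
 -0.2 ]
[[52.8, 0.6, -0.0], [82.8, 2.3, -4.5], [112.4, 4.3, -9.7], [140.2, 6.1, -20.6], [162.4, 8.6, -10.2], [192.3, 11.0, 9.5], [226.1, 13.3, 6.2], [258.9, 11.8, 1.0], [288.8, 12.6, -3.7], [317.4, 10.1, -6.9], [346.3, 6.9, 2.3], [379.0, 4.6, -2.2], [400.0, 3.9, -2.7], [420.6, 2.2, -3.5], [440.4, 2.1, -3.3], [460.1, 2.9, -6.3], [479.2, 4.3, -8.0], [497.1, 5.8, -12.0], [513.0, 7.7, -5.4], [530.7, 10.2, 11.8], [554.5, 10.8, 15.3], [540.6, -4.4, -2.3], [522.3, -6.2, -1.4], [503.3, -8.6, 3.1], [481.6, -10.8, 3.1]]
c 7.681770528490654 amp 5.616184493118765 ballast ahead of handle (deg cw) 25.398289393825692 => heavy down at b 154.6017106061743 rms 0.689659849371698 phase sd 1.9900372367528467
[-1.5 -0.1  0.4 -0.2  0.1 -0.1  0.3 -1.3  0.9  0.8  0.3  0.9  1.3  0.1
 -0.2 -0.2 -0.1 -0.2  0.2  1.  -0.5  0.8  0.8  0.2 -0. ]
[-0.0011 -0.0002  0.0002]
```

apply_moves:
  claw: [-1,-1,-1,-1,-1]
  travel:
    - [0,-0.0028,0.0044]
    - [0,-0.0059,0.0087]
    - [0,-0.0092,0.0127]
    - [0,-0.0129,0.0165]
    - [0,-0.0167,0.02]
  turn:
    - [0,0,0]
    - [0,0,0]
    - [0,0,0]
    - [0,0,0]
    - [0,0,0]

```text
t: 14.93
tcp_pos: [0.5896, -0.0192, 0.0937]
tool_rot: [0.713, 0.701, 0.004, 0.004]
force: [-1.5, 0.1, 9.2]
finger_gap: 0.233
gripper_force: 71.7
```

apply_moves:
  claw: [-1,-1,-1,-1,-1]
  travel:
    - [0,-0.0041,0.0032]
    - [0,-0.0085,0.0062]
    - [0,-0.013,0.0088]
    - [0,-0.0177,0.0111]
    - [0,-0.0177,0.0111]
  turn:
    - [0,0,0]
    - [0,0,0]
    - [0,0,0]
    - [0,0,0]
    - [0,0,0]

```text
t: 15.35
tcp_pos: [0.578, -0.0191, 0.0846]
tool_rot: [0.713, 0.701, 0.006, 0.006]
force: [4.8, 1.6, 3.7]
finger_gap: 0.233
gripper_force: 71.2
```

apply_moves:
  claw: [-1,-1,-1,-1,-1]
  travel:
    - [0,0,0]
    - [0,0,0]
    - [0,0,0]
    - [0,0,0]
    - [0,0,0]
  turn:
    - [0,0,0]
    - [0,0,0]
    - [0,0,0]
    - [0,0,0]
    - [0,0,0]

```text
t: 15.77
tcp_pos: [0.5777, -0.0191, 0.0844]
tool_rot: [0.713, 0.701, 0.005, 0.006]
force: [4.3, 2.4, 4.4]
finger_gap: 0.234
gripper_force: 71.3
```

apply_moves:
  claw: [-1,-1,-1,-1,-1]
  travel:
    - [0,0,0]
    - [0,0,0]
    - [0,0,0]
    - [0,0,0]
    - [0,0,0]
  turn:
    - [0,0,0]
    - [0,0,0]
    - [0,0,0]
    - [0,0,0]
    - [0,0,0]

```text
t: 16.18
tcp_pos: [0.5777, -0.0191, 0.0844]
tool_rot: [0.713, 0.701, 0.005, 0.006]
force: [4.2, 2.4, 5.2]
finger_gap: 0.238
gripper_force: 71.3
```

```bash
python3 - <<'E'
from h import *
s=snap('side'); c=s['pixels'][120:300,180:380,::-1]
cv2.imwrite('pics/g2.png',cv2.resize(c,None,fx=3.3,fy=3.3,interpolation=cv2.INTER_CUBIC)); st=manip.sense(); p=st['tcp_pos']
print(p,np.degrees(np.arctan2(p[0]-.54646,p[2]-.1358)),st['qd'].round(3),st['force'],st['gripper_force'])
E
```

```text
[ 0.57772472 -0.01915103  0.0843648 ] 148.70681030801126 [-0.002 -0.001 -0.003  0.001 -0.    -0.001] [5.04406017 0.79872918 5.70926865] 71.2752628326416
```

View pics/g2.png

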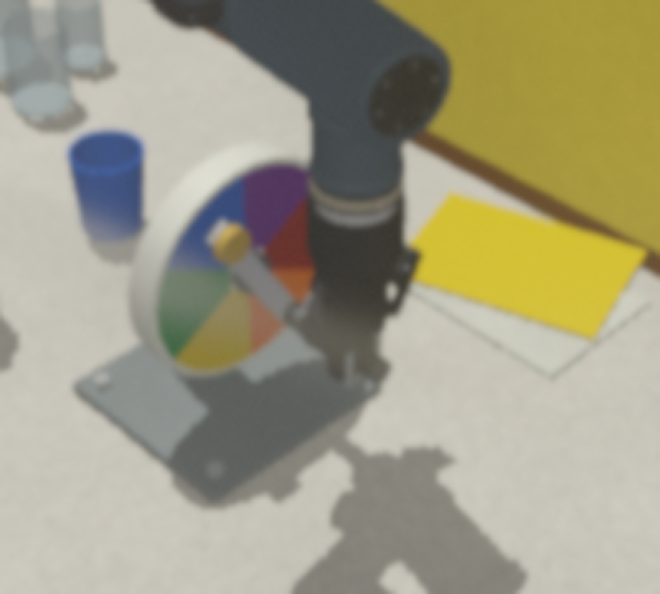

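The crop shows the handle low right, gripped, with the counterweight at upper left (232,240) and nothing fouled. The disc reads 148.7°, so I'll nudge it about 5° further.

apply_moves:
  claw: [-1,-1,-1,-1,-1]
  travel:
    - [0,-0.002,0.0008]
    - [0,-0.004,0.0016]
    - [0,-0.006,0.0023]
    - [0,-0.0075,0.0029]
    - [0,-0.0075,0.0029]
  turn:
    - [0,0,0]
    - [0,0,0]
    - [0,0,0]
    - [0,0,0]
    - [0,0,0]

```text
t: 16.65
tcp_pos: [0.5723, -0.0191, 0.0815]
tool_rot: [0.713, 0.701, 0.005, 0.006]
force: [6.2, 2.9, 2.4]
finger_gap: 0.233
gripper_force: 71.1
```

apply_moves:
  claw: [-1,-1,-1,-1,-1]
  travel:
    - [0,0,0]
    - [0,0,0]
    - [0,0,0]
    - [0,0,0]
    - [0,0,0]
  turn:
    - [0,0,0]
    - [0,0,0]
    - [0,0,0]
    - [0,0,0]
    - [0,0,0]

```text
t: 17.07
tcp_pos: [0.5723, -0.0191, 0.0815]
tool_rot: [0.713, 0.701, 0.005, 0.006]
force: [6.5, 1.9, 1.7]
finger_gap: 0.229
gripper_force: 71.1
```

apply_moves:
  claw: [-1,-1,-1,-1,-1]
  travel:
    - [0,0,0]
    - [0,0,0]
    - [0,0,0]
    - [0,0,0]
    - [0,0,0]
  turn:
    - [0,0,0]
    - [0,0,0]
    - [0,0,0]
    - [0,0,0]
    - [0,0,0]

```text
t: 17.48
tcp_pos: [0.5723, -0.0191, 0.0815]
tool_rot: [0.713, 0.701, 0.005, 0.006]
force: [6.6, 1.4, 2.5]
finger_gap: 0.233
gripper_force: 71.1
```

```bash
python3 - <<'E'
from h import *
st=manip.sense(); p=st['tcp_pos']
print(st['t'],p,np.degrees(np.arctan2(p[0]-.54646,p[2]-.1358)),abs(st['qd']).max(),st['force'],st['gripper_force'])
E
```

```text
17.4833 [ 0.5722903  -0.01910306  0.08152932] 154.54774227327806 0.0014640706800968625 [6.64725268 1.3849321  2.46229683] 71.06664776802063
```

```bash
python3 -c "
from station import manip
print(manip.sign_off())"
```

```text
the job is handed in; nothing more can be done
None
```

I handed the job in with the handle still gripped at 71 N and the disc at rest; the heavy side should be straight down to within about 2–4° by the force fit, after about 1.5 turns clockwise and a short swing back (no verdict was returned).

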